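# Set the dust-extraction selector to the open port

## Robot

A 7-joint arm with a two-finger parallel gripper is mounted at the origin on the work surface. World frame = base frame: x ahead of the robot, y to its left, z up, the work surface at z = 0. Lengths are in m, angles in rad, forces in N, time in s.
With the tool pointing down it reaches from about 0.425 to 0.875 m from the base axis. Payload 4.7 kg.
Tool frame: the origin (TCP) lies on the centre line of the jaws, within the pads' length; the fingertips stand 14 mm ahead of it and the grasp point (between the pads) lies 5 mm behind it; z points along the fingers, x is the direction in which the jaws open and shut, and the axes are right-handed (so a half turn about z gives the same grasp; the last joint's range is limited). The gripper opens to 87 mm and grips with 3 to 60 N. Pads are 19 mm wide; open, the fingers measure 117 mm over their backs; the gripper's body (75 mm by 190 mm) begins 51 mm behind the grasp point.
Start: joints at [1.275, 0.321, -0.07, 1.45, 0.023, 1.371, -0.057], TCP at [0.198, -0.619, 0.237] pointing down, gripper open.
Joint ranges: [-2.86, 2.86], [-0.3, 2.09], [-1.38, 1.24], [0.06, 2.45], [-1.56, 4.7], [0.09, 2.05], [-2.69, 2.69]. Speed limits (rad/s): [2.57, 2.57, 3.14, 3.14, 3.14, 3.14, 3.14].

## Interface

Orientations are given as a rotation vector (axis times angle).
In Python, from bench import ctrl gives the robot as it stands.
- The arm moves only by the tool drive_tool, never from a script. Its argument "rows" is a list that holds one entry, the list of rows, each a list of 5 numbers: the shift along the tool's x, y, z scaled (see below), then the turn about the tool's z scaled (see below), then the closure in counts, from 0 (fully open) to 255 (shut). In form: [[[dx, dy, dz, spin, jaw], ...]]. A call has 1 to 20 rows; each row is the pose to reach, as a shift and turn from the pose commanded when the call began, along the tool's axes at that moment, turning the shorter way round; what a row does not reach only later rows make up. The controller multiplies each number of a shift by 300 mm and each number of a turn by pi rad. A row lasts 1/8 s, in which the tool goes at most 62.5 mm and 10.7 degrees, less where a joint would pass 70% of its speed; a pose out of reach is approached as far as the arm can. A call with a number of a shift or a turn outside -1 to 1 is refused whole. A call with a gripper value outside its range is refused whole. The fingers move at their own pace and stop on an object; "grip_force" is the grip in N (left out, the last holds). Time passes only in rows, so rows that repeat a pose let the fingers close. It gives the time, the measured TCP pose, the force and the opening at its end, in the units of the state.
- ctrl.get_state(): the state, without advancing time (a new reading comes with each control period).
- ctrl.get_image(name): name is "side" or "top"; returns a dict with "img" (480x640x3 uint8, blue, green, red), "camera_matrix" (3x3 intrinsics, pixels), "R" (3x3) and "t" (3): a world point X has camera coordinates R X + t. Camera axes: x right, y down, z forward; pixel columns grow to the right and rows downward; lengths in m; the calibration is good to about 2 mm. A picture is of the moment at which its call begins. There is no depth.
- ctrl.close_job(): hands the job in, once; it reports no verdict.
The state is a dict: "time": time; "joint_positions": joint angles; "qd": joint speeds; "joint_torque": joint torques, N m; "position": TCP position; "tool_rot": TCP orientation; "ft_force": force on the tool from outside, world axes, zero at the start; "torque": the same for the moment, N m; "grip_width": opening from 0.0 (shut) to 1.0 (fully open).
Only numpy, scipy, OpenCV 4.12 (cv2) and the standard library are available. Lean on these libraries where they do the work, as an engineer would, in place of code of your own. Each camera call takes 0.05 s, during which the arm holds its last target.

## Task

Switch the workshop's dust-extraction manifold to its one uncapped port: pull the selector knob up to unlock it, turn it until its pointer points at the open port, and push it back down until it is fully home in that port's notch, then let go. The notch lies a little to one side of the port, so feel for it and press only gently while the key is not in it, and leave the things lying around the manifold alone.

Things in the scene. Friction and masses are not known exactly. Their poses are not given: they have to be found in the camera images.
- manifold: Grey steel extraction box, 80 mm tall, fixed to the bench. Origin on the bench straight below the selector's vertical axis; +x points away from the robot give or take 30 degrees, +y to the left, z up. The box spans x -78 to 138 mm, y -150 to 150 mm; a white trunk pipe leaves its +x side. Selector and four ports stand on its top.
- ring_top (a point): Centre of the aluminium lock ring's top, 98 mm above the bench. Ring radii 26 to 36 mm; notches 12 mm deep: a broad one for parking (manifold +x) and one 9.8 mm wide for each port, meant to be on its bearing, but filed by eye: each port notch lies 0.06 to 0.2 rad to one side or the other of its port's bearing (not reported). More than 30 N of the key on the ring spoils it.
- knob: Black selector knob. Origin on the selector axis, 86 mm above the bench when home; z up, x the pointer's direction. Upper part: an upright flat wing 50 mm long (x), 14 mm thick (y), 14 to 54 mm above the origin. Hub below it: radius 22 mm. A small nose at the +x end, to 45 mm from the axis, is the pointer. About 3 N move it up or down, 0.06 N m turn it; it stays where it is left.
- knob_key (a point): Middle of the underside of the steel lock key under the knob's nose: 23.5 mm out along the pointer, 1 mm above the knob's origin. The key is 8 mm wide, reaches 12 to 35 mm from the axis, is part of the knob, and sits in a notch of the lock ring when the knob is home.
- knob_grip (a point): Middle of the good grip on the knob's wing: on the selector axis, 42 mm above the knob's origin (128 mm above the bench when home). Axes as the knob's.
- knob_aim (a point): Imaginary point on the pointer's line, 115 mm out from the selector axis: it lies over the port at which the knob points.
- dial (a joint): Angle of the knob about its axis relative to the manifold, rad, counter-clockwise from above positive; 0 = pointer along manifold +x (parked). Stops at -1.5 and 1.5. It turns away only while the key is out of the notch.
- lift (a joint): How far the knob is pulled up, m: 0 = fully home, stop at 0.024. From 0.011 on the key is clear of the lock ring; with the key resting on the ring outside a notch it reads about 0.011.
- port_open: The open port: uncapped grey tube, 52 mm across, 26 mm high, dark inside; origin on its axis, level with the manifold's top (80 mm). Four ports stand 115 mm from the selector axis at bearings -1.2, -0.66, 0.66 and 1.2 rad from manifold +x; three are closed with flat grey caps 54 mm across with a small button in the middle. The open one may be any of the four.
- glue: Bystander: upright white bottle, 54 mm across, 150 mm tall; origin under its centre.
- offcut: Bystander: wooden offcut 130 x 70 x 22 mm lying flat; origin under its centre.
- screwdriver: Bystander: screwdriver lying on the bench on the robot's side of the manifold; origin under its middle.

How it is judged:
On the way, in this order (a step that is already met when the one before it is completed fails the run):
1. the knob is pulled up until its key is clear of the ring (value of joint lift above 0.0115 m), for 0.1 s.
2. the knob, still up, is turned until it points at the open port (value of joint lift above 0.009 m and horizontal distance between knob_aim and port_open below 0.03 m), for 0.1 s.
At the end, for the whole second after the job is handed in: The knob is pushed home (less than 2.5 mm up), at rest and let go, with the point 115 mm out on its pointer line within 30 mm of the open port's axis in plan (value of joint lift below 0.0025 m and horizontal distance between knob_aim and port_open below 0.03 m and velocity of joint lift below 0.01 m/s); the robot touches nothing.
It fails at once if the key presses on the lock ring with more than 30 N (contact force between knob and manifold above 30 N).
It fails at once if a bystander (bottle, offcut or screwdriver) is moved by more than 20 mm (distance of any of glue, offcut, screwdriver from where it was at the start of the episode above 0.02 m).
It also fails if it takes over 54 s, if anything falls off the work surface, if the arm or the gripper's body presses on something with over 40 N, if the wrist force passes 120 N, or if a joint passes its speed limit or range.

## Working session

There is one attempt and no reset: what is moved stays moved. The work goes in short steps, Python scripts to look and compute and a tool call to move; the robot and the scene stay as the last step left them, time stands still between calls to the robot, and variables do not carry over. Pictures are saved under pics/ and viewed, and the job is handed in when it is done.

Besides the shell and the picture viewer there is one more tool, called after "Emit:" as name(argument=value, ...), one argument or row to a line, values as JSON. drive_tool: Moves the arm, as the interface text tells. Its arguments: {"type":"object","properties":{"rows":{"type":"array"},"grip_force":{"type":"number"}},"required":["rows"]}

```bash
mkdir -p pics; ls; python3 - <<'E'
from bench import ctrl
import cv2,pickle
print(ctrl.get_state())
d={}
for n in("top","side"):
    r=ctrl.get_image(n);cv2.imwrite(f"pics/{n}0.png",r["img"]);d[n]=r
    print(n,r["camera_matrix"],r["R"],r["t"])
pickle.dump(d,open("im0.pkl","wb"))
E
```

```text
pics
{'time': 0.0, 'joint_positions': array([ 1.27508641,  0.32183328, -0.07007326,  1.45169345,  0.02261463,
        1.37079025, -0.05690729]), 'qd': array([ 9.02080300e-04,  1.17643059e-03, -4.56888891e-04, -8.04935731e-04,
        1.01667056e-03, -3.37537562e-05, -1.72497290e-03]), 'joint_torque': array([ 7.71268951e-04, -4.91284561e+01, -4.03220225e-01, -3.12536144e+01,
       -6.37623598e-02,  4.37272363e-02,  1.62269348e-04]), 'position': array([ 0.19794954, -0.61856472,  0.23544547]), 'tool_rot': array([-2.53674915,  1.85146755,  0.00256125]), 'ft_force': array([-0.62693357, -0.85191647,  0.05756263]), 'torque': array([0.01820366, 0.02858502, 0.01188424]), 'grip_width': 0.9997779068602243}
top [[505.40042664   0.         317.71547499]
 [  0.         505.40042664 236.73958363]
 [  0.           0.           1.        ]] [[ 0.02249771 -0.99967803 -0.01173454]
 [-0.99051592 -0.02069709 -0.13583021]
 [ 0.1355436   0.01467912 -0.99066263]] [0.04015076 0.55950677 1.07326667]
side [[596.96767667   0.         318.88273473]
 [  0.         596.96767667 238.06552306]
 [  0.           0.           1.        ]] [[-0.69363123 -0.7203094  -0.00548456]
 [-0.49892885  0.48591395 -0.71760549]
 [ 0.519563   -0.49501718 -0.69642823]] [0.423253   0.32122211 0.94563663]
```

View pics/top0.png

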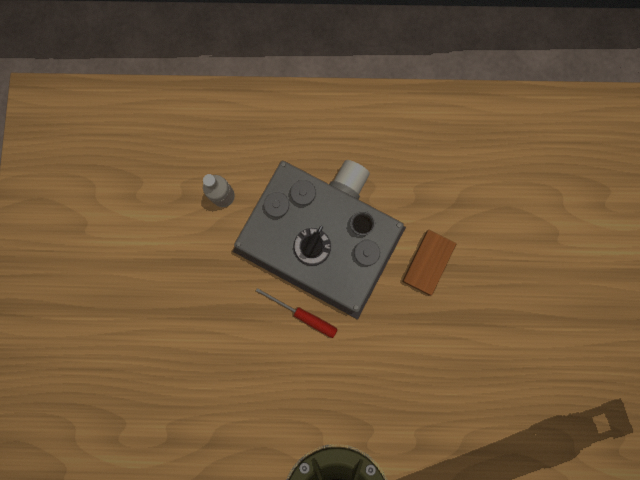

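View pics/side0.png

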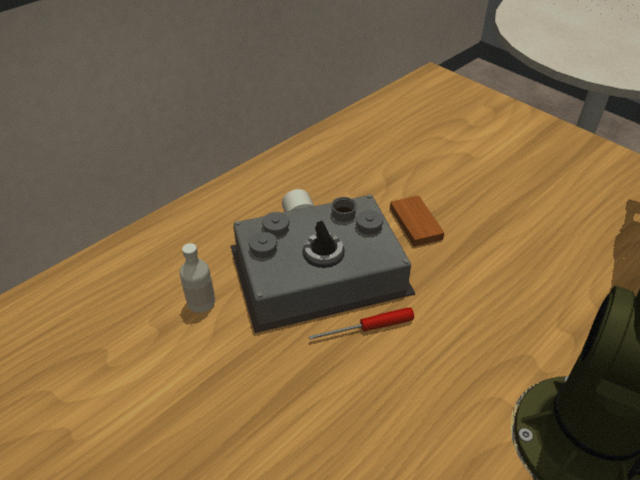

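The top view shows the selector ring at about (312,246) and the open port, dark inside, at about (362,223). Caps are at (303,193), (276,205) and (367,253), and the pipe is at (350,180). So the open port should be the one at -0.66. I'll zoom in.

```bash
python3 - <<'E'
import cv2,pickle
d=pickle.load(open("im0.pkl","rb"))
a=cv2.resize(d["top"]["img"][150:330,225:415],None,fx=3.15,fy=3.15,interpolation=cv2.INTER_CUBIC)
b=cv2.resize(d["side"]["img"][180:290,225:415],None,fx=4,fy=4,interpolation=cv2.INTER_CUBIC)
a=cv2.convertScaleAbs(a,alpha=1.7);b=cv2.convertScaleAbs(b,alpha=1.7)
cv2.imwrite("pics/t0z.png",a);cv2.imwrite("pics/s0z.png",b)
E
```

```text
(no output)
```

View pics/t0z.png

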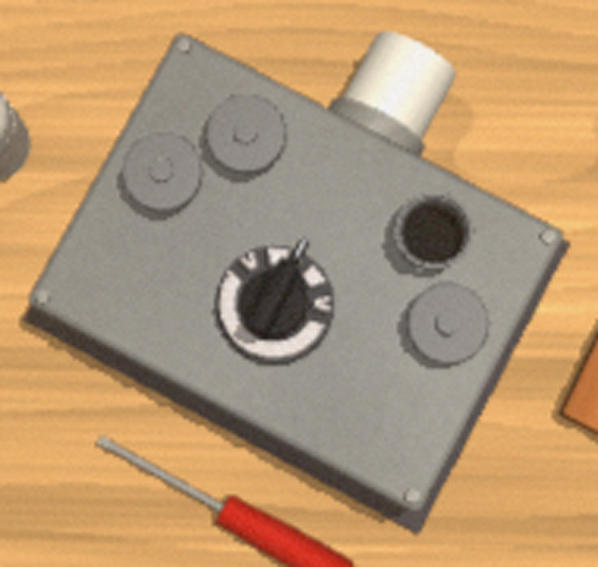

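View pics/s0z.png

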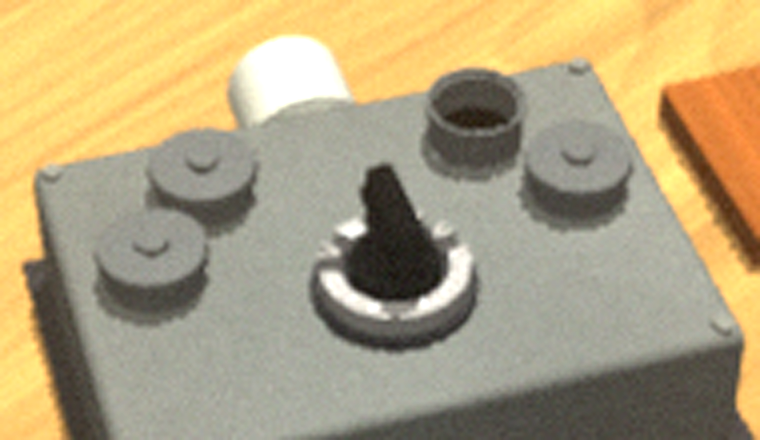

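```bash
cat > h.py <<'E'
import numpy as np,cv2,pickle
def ray(r,p):
    K,R,t=r["camera_matrix"],r["R"],r["t"]
    d=R.T@np.linalg.solve(K,[p[0],p[1],1.]);return -R.T@t,d
def plane(r,p,z):
    c,d=ray(r,p);return c+d*(z-c[2])/d[2]
def tri(r1,p1,r2,p2):
    c1,d1=ray(r1,p1);c2,d2=ray(r2,p2)
    A=np.array([d1,-d2]).T;s=np.linalg.lstsq(A,c2-c1,rcond=None)[0]
    a,b=c1+s[0]*d1,c2+s[1]*d2
    return (a+b)/2,np.linalg.norm(a-b)
def proj(r,X):
    q=r["camera_matrix"]@(r["R"]@np.array(X)+r["t"]);return q[:2]/q[2]
E
python3 - <<'E'
from h import *
d=pickle.load(open("im0.pkl","rb"));T,S=d["top"],d["side"]
# ring outer edge in top view: bright low-sat pixels
c={}
for r,n,roi in((T,"top",(285,220,60,55)),(S,"side",(295,220,60,50))):
    x,y,w,h=roi;im=r["img"][y:y+h,x:x+w].astype(int)
    g=im.mean(2);m=(g>115)
    pts=np.argwhere(m)[:,::-1]+[x,y]
    hull=cv2.convexHull(pts.astype(np.float32))
    e=cv2.fitEllipse(hull);print(n,e,m.sum(),np.percentile(g,[10,50,90,99]));c[n]=e[0]
print(tri(T,c["top"],S,c["side"]),plane(T,c["top"],.098),plane(S,c["side"],.098))
z=lambda p:(np.array(p)+.5)/3.15+[225,150]-.5
s=lambda p:(np.array(p)+.5)/4+[225,180]-.5
scr=[((183,45),(52,174)),((547,236),(579,67)),((412,496),(724,327)),((42,298),None)]
P=[]
for a,b in scr:
    p=plane(T,z(a),.081);P.append(p);print("screw",p, tri(T,z(a),S,s(b)) if b is not None else "")
for a,b in(((246,133),(206,158)),((161,168),(151,243)),((449,321),(580,152))):
    print("cap",tri(T,z(a),S,s(b)))
print("open",tri(T,z((433,233)),S,s((476,102))))
print("yaw",[np.arctan2(v[1],v[0]) for v in(P[0]-P[3],P[1]-P[2])],[np.arctan2(v[1],v[0])-np.pi/2 for v in(P[0]-P[1],P[3]-P[2])])
print("nose",plane(T,z((305,241)),.105))
E
```

```text
top ((311.7685546875, 245.9034881591797), (32.56855392456055, 33.69050598144531), 64.98648834228516) 199 [ 32.          87.66666667  91.66666667 131.33333333]
side ((323.38385009765625, 245.43936157226562), (26.989728927612305, 37.425514221191406), 90.12147521972656) 201 [ 22.66666667  96.         102.33333333 150.33333333]
(array([0.53072239, 0.06346561, 0.1022648 ]), np.float64(0.0008422748247695874)) [0.53089846 0.06330931 0.098     ] [0.53415002 0.06071139 0.098     ]
screw [0.70969167 0.13068901 0.081     ] (array([0.70835826, 0.13014182, 0.0848565 ]), np.float64(0.000596435451532367))
screw [ 0.5822266  -0.11839966  0.081     ] (array([ 0.581083  , -0.11818081,  0.08503529]), np.float64(0.0012087093671802828))
screw [ 0.40707799 -0.02988458  0.081     ] (array([ 0.40709638, -0.02969211,  0.08389752]), np.float64(4.0862403131408365e-05))
screw [0.53310747 0.21981461 0.081     ] 
cap (array([0.64215579, 0.08429968, 0.1096706 ]), np.float64(0.0006529258271682291))
cap (array([0.61792548, 0.1399566 , 0.10685191]), np.float64(0.0009298698242227304))
cap (array([ 0.52019626, -0.05121719,  0.10701471]), np.float64(0.0008803928058100231))
open (array([ 0.5783179 , -0.03933084,  0.11021651]), np.float64(0.0011440328776801808))
yaw [np.float64(-0.4674165927974462), np.float64(-0.46793537771838756)] [np.float64(-0.47298409306558575), np.float64(-0.4674206699269101)]
nose [0.57166703 0.04398393 0.105     ]
```

```bash
python3 - <<'E'
from h import *
from scipy.spatial.transform import Rotation as Ro
from bench import ctrl
d=pickle.load(open("im0.pkl","rb"));T,S=d["top"],d["side"]
A=np.array([.531,.0635]);yaw=-.469
out=[]
for r in(T,S):
    th=np.linspace(1.7,-1.7,700);rad=np.linspace(.040,.022,80)
    mx=np.zeros((80,700),np.float32);my=mx.copy()
    for i,q in enumerate(rad):
        for j,t in enumerate(th):
            mx[i,j],my[i,j]=proj(r,[A[0]+q*np.cos(t+yaw),A[1]+q*np.sin(t+yaw),.098])
    im=cv2.convertScaleAbs(cv2.remap(r["img"],mx,my,cv2.INTER_CUBIC),alpha=1.6)
    for b in(-1.2,-.66,0,.66,1.2):
        x=int((1.7-b)/3.4*699);cv2.line(im,(x,0),(x,12),(0,0,255),1)
    out.append(cv2.resize(im,None,fx=1.1,fy=2.5))
cv2.imwrite("pics/polar.png",np.vstack(out))
s=ctrl.get_state();R=Ro.from_rotvec(s["tool_rot"]).as_matrix()
print(R.round(4),s["position"])
want=yaw+np.pi/2
cur=np.arctan2(R[1,0],R[0,0]);print("cur x",cur)
for w in(want,want-np.pi):
    print("spin",-(((w-cur)+np.pi)%(2*np.pi)-np.pi))
tgt=np.array([A[0],A[1],s["position"][2]])
print("shift/0.3",R.T@(tgt-s["position"])/.3, np.linalg.norm(tgt-s["position"]))
E
```

```text
[[ 3.049e-01 -9.524e-01 -6.000e-04]
 [-9.524e-01 -3.049e-01  1.600e-03]
 [-1.700e-03  1.000e-04 -1.000e+00]] [ 0.1979521  -0.61863146  0.23555378]
cur x -1.2609827878358923
spin -2.362779114630789
spin 0.7788135389590041
shift/0.3 [-1.82704885 -1.75053563  0.00299275] 0.7590943491549527
```

View pics/polar.png

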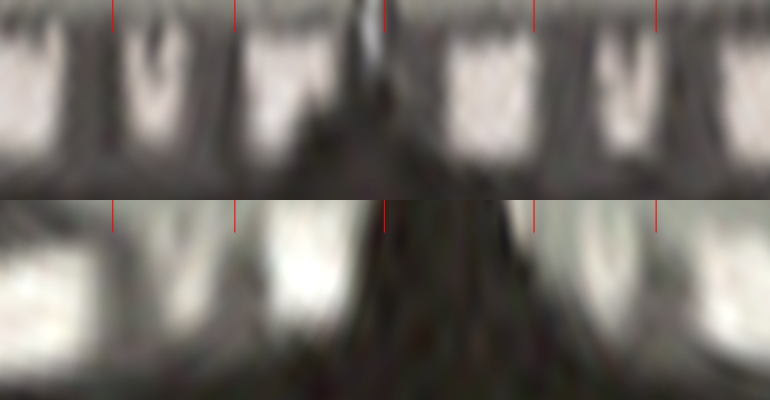

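Emit:
drive_tool(
  rows=[
    [[-0.13,-0.125,0,-0.053,0],[-0.26,-0.25,0,-0.107,0],[-0.39,-0.375,0,-0.16,0],[-0.52,-0.5,0,-0.214,0],[-0.65,-0.625,0,-0.267,0],[-0.78,-0.75,0,-0.32,0],[-0.91,-0.875,0,-0.376,0],[-0.91,-0.875,0,-0.376,0]],
  ],
)

```text
time: 1.1
position: [0.367, -0.2749, 0.2366]
tool_rot: [-3.139, 0.112, -0.0]
ft_force: [0.6, 0.2, -0.4]
grip_width: 1.003
```

```bash
cat > go.py <<'E'
from h import *
from scipy.spatial.transform import Rotation as Ro
from bench import ctrl
import sys
def rep(tx,ty,tz,xa):
    s=ctrl.get_state();R=Ro.from_rotvec(s["tool_rot"]).as_matrix();p=s["position"]
    cur=np.arctan2(R[1,0],R[0,0]);sp=-(((xa-cur)+np.pi)%(2*np.pi)-np.pi)
    print("t",s["time"],"p",p.round(4),"xang",round(cur,4),"zax",R[:,2].round(3),"F",s["ft_force"].round(1),"M",s["torque"].round(2),"w",round(s["grip_width"],3),"q7",s["joint_positions"][6].round(2))
    print("shift/0.3",(R.T@(np.array([tx,ty,tz])-p)/.3).round(4),"spin/pi",round(sp/np.pi,4))
if __name__=="__main__": rep(*map(float,sys.argv[1:5]))
E
python3 go.py .531 .0635 .235 1.102
```

```text
t 1.1 p [ 0.367  -0.2749  0.2366] xang -0.071 zax [ 0.  0. -1.] F [ 0.6  0.2 -0.4] M [-0.09 -0.03 -0.06] w 1.003 q7 0.55
shift/0.3 [ 0.4653 -1.1638  0.0056] spin/pi -0.3734
```

Emit:
drive_tool(
  rows=[
    [[0.07,-0.175,0,-0.055,0],[0.14,-0.35,0,-0.11,0],[0.21,-0.525,0,-0.165,0],[0.28,-0.7,0,-0.22,0],[0.34,-0.85,0,-0.275,0],[0.4,-0.99,0,-0.33,0],[0.4,-0.99,0,-0.373,0],[0.4,-0.99,0,-0.373,0]],
  ],
)

```text
time: 2.1
position: [0.5082, 0.0066, 0.236]
tool_rot: [-2.687, -1.627, 0.001]
ft_force: [0.6, 0.4, 0.1]
grip_width: 1.0
```

```bash
python3 go.py .531 .0635 .16 1.102
```

```text
t 2.1 p [0.5082 0.0066 0.236 ] xang 1.0893 zax [-0.001 -0.    -1.   ] F [0.6 0.4 0.1] M [ 0.01 -0.17 -0.  ] w 1.0 q7 0.99
shift/0.3 [ 0.2034 -0.0202  0.2533] spin/pi -0.004
```

Emit:
drive_tool(
  rows=[
    [[0.1,-0.01,0,-0.004,0],[0.203,-0.02,0,-0.004,0],[0.203,-0.02,0.1,-0.004,0],[0.203,-0.02,0.2,-0.004,0],[0.203,-0.02,0.25,-0.004,0],[0.203,-0.02,0.25,-0.004,0]],
  ],
)

```text
time: 2.85
position: [0.5304, 0.0631, 0.1607]
tool_rot: [-2.676, -1.644, 0.003]
ft_force: [0.6, -0.4, -0.3]
grip_width: 1.002
```

```bash
python3 go.py .531 .0635 .123 1.102; python3 - <<'E'
from h import *
from bench import ctrl
d={n:ctrl.get_image(n) for n in("top","side")}
pickle.dump(d,open("im1.pkl","wb"))
a=cv2.resize(d["top"]["img"][190:310,240:400],None,fx=4,fy=4,interpolation=cv2.INTER_CUBIC)
b=cv2.resize(d["side"]["img"][180:300,240:400],None,fx=4,fy=4,interpolation=cv2.INTER_CUBIC)
cv2.imwrite("pics/c1.png",cv2.resize(cv2.convertScaleAbs(np.vstack([b,a]),alpha=1.7),None,fx=.62,fy=.62))
o=pickle.load(open("im0.pkl","rb"))
z=lambda p:(np.array(p)+.5)/3.15+[225,150]-.5
s=lambda p:(np.array(p)+.5)/4+[225,180]-.5
print("wing far top end",tri(o["top"],z((297,258)),o["side"],s((381,167))))
E
```

```text
t 2.85 p [0.5304 0.0631 0.1607] xang 1.1018 zax [-0.002 -0.    -1.   ] F [ 0.6 -0.4 -0.3] M [ 0.06 -0.08 -0.04] w 1.002 q7 0.81
shift/0.3 [0.0022 0.0016 0.1256] spin/pi -0.0001
wing far top end (array([0.55558784, 0.04870591, 0.13770003]), np.float64(0.00038323111145914475))
```

View pics/c1.png

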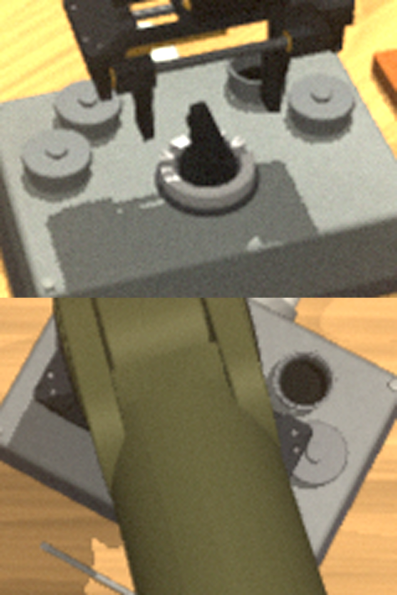

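Emit:
drive_tool(
  rows=[
    [[0.002,0.002,0.06,0,0],[0.002,0.002,0.125,0,0],[0.002,0.002,0.125,0,120],[0.002,0.002,0.125,0,200],[0.002,0.002,0.125,0,230],[0.002,0.002,0.125,0,230],[0.002,0.002,0.125,0,230],[0.002,0.002,0.125,0,230]],
  ],
  grip_force=10,
)

```text
time: 3.95
position: [0.5318, 0.0645, 0.1242]
tool_rot: [2.674, 1.648, 0.0]
ft_force: [0.2, -0.2, 1.0]
grip_width: 0.401
```

```bash
python3 go.py .531 .0635 .123 1.102
```

```text
t 3.95 p [0.5318 0.0645 0.1242] xang 1.1046 zax [ 0. -0. -1.] F [ 0.2 -0.2  1. ] M [ 0.1  -0.14  0.04] w 0.401 q7 0.78
shift/0.3 [-0.0042 -0.0009  0.0039] spin/pi 0.0008
```

Emit:
drive_tool(
  rows=[
    [[0,0,0,0,255],[0,0,0,0,255],[0,0,0,0,255],[0,0,0,0,255],[0,0,0,0,255],[0,0,0,0,255]],
  ],
)

```text
time: 4.7
position: [0.5312, 0.0636, 0.124]
tool_rot: [2.674, 1.647, -0.003]
ft_force: [-3.4, -4.5, 4.8]
grip_width: 0.16
```

```bash
python3 go.py .531 .0635 .123 1.102
```

```text
t 4.7 p [0.5312 0.0636 0.124 ] xang 1.1041 zax [-0.001 -0.002 -1.   ] F [-3.4 -4.5  4.8] M [-0.87  0.77  0.05] w 0.16 q7 0.78
shift/0.3 [-0.0007 -0.0006  0.0033] spin/pi 0.0007
```

Emit:
drive_tool(
  rows=[
    [[-0.003,0,0,0,255],[-0.003,0,-0.01,0,255],[-0.003,0,-0.02,0,255],[-0.003,0,-0.03,0,255],[-0.003,0,-0.04,0,255],[-0.003,0,-0.05,0,255],[-0.003,0,-0.055,0,255],[-0.003,0,-0.055,0,255],[-0.003,0,-0.055,0,255]],
  ],
  grip_force=30,
)

```text
time: 5.82
position: [0.5312, 0.0636, 0.1408]
tool_rot: [2.674, 1.648, -0.001]
ft_force: [-2.9, -3.5, 0.2]
grip_width: 0.161
```

```bash
python3 go.py .531 .0635 .14 1.102; python3 - <<'E'
from h import *
from bench import ctrl
b=ctrl.get_image("side")["img"]
cv2.imwrite("pics/s2.png",cv2.convertScaleAbs(cv2.resize(b[180:300,240:400],None,fx=4,fy=4,interpolation=cv2.INTER_CUBIC),alpha=1.9))
E
```

```text
t 5.825 p [0.5312 0.0636 0.1408] xang 1.1045 zax [-0. -0. -1.] F [-2.9 -3.5  0.2] M [-0.84  0.48  0.04] w 0.161 q7 0.79
shift/0.3 [-0.0006 -0.0006  0.0025] spin/pi 0.0008
```

View pics/s2.png

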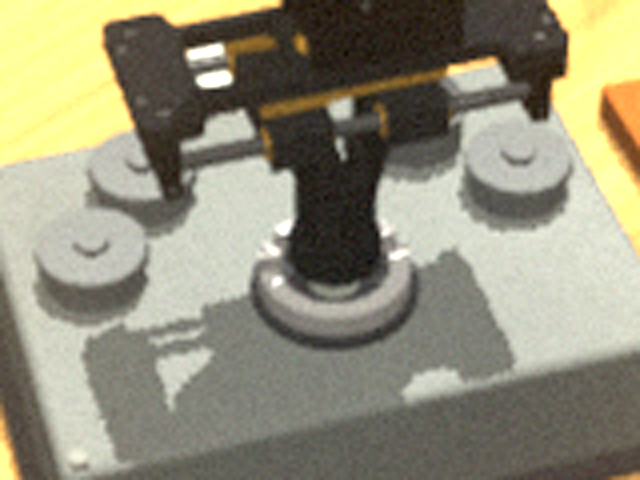

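Emit:
drive_tool(
  rows=[
    [[0,0,0,0.03,255],[0,0,0,0.065,255],[0,0,0,0.1,255],[0,0,0,0.135,255],[0,0,0,0.17,255],[0,0,0,0.205,255],[0,0,0,0.235,255],[0,0,0,0.252,255],[0,0,0,0.252,255],[0,0,0,0.252,255]],
  ],
)

```text
time: 7.12
position: [0.5321, 0.0643, 0.1408]
tool_rot: [-3.102, -0.491, -0.003]
ft_force: [1.7, -2.1, -1.5]
grip_width: 0.158
```

```bash
python3 go.py .531 .0635 .137 0.302
```

```text
t 7.125 p [0.5321 0.0643 0.1408] xang 0.314 zax [ 0.002  0.001 -1.   ] F [ 1.7 -2.1 -1.5] M [-0.41 -0.41 -0.06] w 0.158 q7 0.03
shift/0.3 [-0.0043  0.0016  0.0127] spin/pi 0.0038
```

Emit:
drive_tool(
  rows=[
    [[0,0,0.006,0.002,255],[0,0,0.012,0.002,255],[0,0,0.017,0.002,255],[0,0,0.021,0.002,255],[0,0,0.024,0.002,255],[0,0,0.024,0.002,255]],
  ],
)

```text
time: 7.88
position: [0.532, 0.0642, 0.1335]
tool_rot: [-3.104, -0.48, -0.003]
ft_force: [3.0, 1.1, 1.7]
grip_width: 0.158
```

```bash
python3 go.py .531 .0635 .137 0.302
```

```text
t 7.875 p [0.532  0.0642 0.1335] xang 0.3067 zax [ 0.002  0.001 -1.   ] F [3.  1.1 1.7] M [ 0.2  -1.   -0.03] w 0.158 q7 0.02
shift/0.3 [-0.0038  0.0013 -0.0115] spin/pi 0.0015
```

Emit:
drive_tool(
  rows=[
    [[0,0,0.003,0,255],[0,0,0.006,0,255],[0,0,0.006,0,255]],
  ],
)

```text
time: 8.25
position: [0.5319, 0.0642, 0.1318]
tool_rot: [-3.104, -0.48, -0.002]
ft_force: [4.7, 1.5, 3.9]
grip_width: 0.158
```

```bash
python3 go.py .531 .0635 .137 0.302
```

```text
t 8.25 p [0.5319 0.0642 0.1318] xang 0.3068 zax [ 0.001  0.001 -1.   ] F [4.7 1.5 3.9] M [ 0.54 -1.16 -0.11] w 0.158 q7 0.01
shift/0.3 [-0.0036  0.0013 -0.0173] spin/pi 0.0015
```

Emit:
drive_tool(
  rows=[
    [[0,0,0.003,0,255],[0,0,0.006,0,255],[0,0,0.009,0,255],[0,0,0.009,0,255]],
  ],
)

```text
time: 8.75
position: [0.5319, 0.0642, 0.1291]
tool_rot: [-3.104, -0.48, -0.002]
ft_force: [4.8, 2.8, 4.2]
grip_width: 0.158
```

```bash
python3 go.py .531 .0635 .124 0.302;python3 - <<'E'
from h import *
from bench import ctrl
b=ctrl.get_image("side")["img"]
cv2.imwrite("pics/s3.png",cv2.convertScaleAbs(cv2.resize(b[180:300,240:400],None,fx=4,fy=4,interpolation=cv2.INTER_CUBIC),alpha=1.9))
E
```

```text
t 8.75 p [0.5319 0.0642 0.1291] xang 0.3068 zax [ 0.001  0.001 -1.   ] F [4.8 2.8 4.2] M [ 0.62 -1.22 -0.11] w 0.158 q7 0.01
shift/0.3 [-0.0036  0.0013  0.0171] spin/pi 0.0015
```

View pics/s3.png

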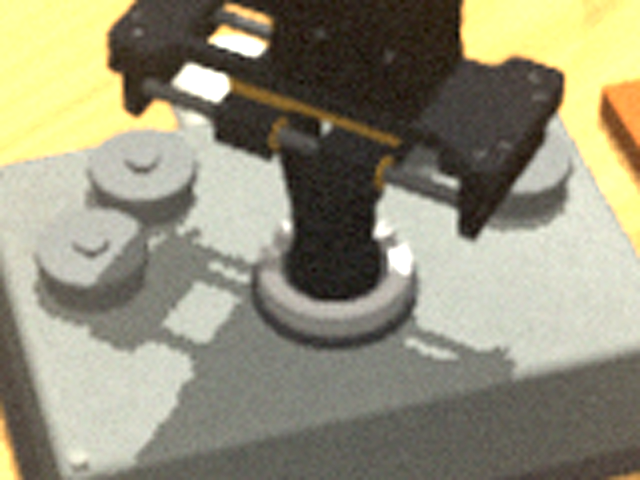

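The force stayed near 4 N while the knob came down about 5 mm, and the picture shows the hub dropping into the ring at about (335,280). So the key is in the notch, and I'll keep pressing gently.

Emit:
drive_tool(
  rows=[
    [[0,0,0.003,0,255],[0,0,0.006,0,255],[0,0,0.009,0,255],[0,0,0.012,0,255],[0,0,0.015,0,255],[0,0,0.017,0,255],[0,0,0.017,0,255]],
  ],
)

```text
time: 9.68
position: [0.5319, 0.0642, 0.1242]
tool_rot: [-3.104, -0.48, -0.002]
ft_force: [3.8, 2.5, 7.1]
grip_width: 0.16
```

```bash
python3 go.py .531 .0635 .123 0.302
```

```text
t 9.675 p [0.5319 0.0642 0.1242] xang 0.3066 zax [ 0.001  0.001 -1.   ] F [3.8 2.5 7.1] M [ 0.59 -1.11 -0.18] w 0.16 q7 0.01
shift/0.3 [-0.0035  0.0014  0.0041] spin/pi 0.0015
```

Emit:
drive_tool(
  rows=[
    [[0,0,0.002,0,255],[0,0,0.002,0,255],[0,0,0.002,0,255]],
  ],
)

```text
time: 10.05
position: [0.5319, 0.0642, 0.1239]
tool_rot: [-3.105, -0.48, -0.002]
ft_force: [2.8, 2.4, 8.4]
grip_width: 0.161
```

```bash
python3 go.py .531 .0635 .123 0.302
```

```text
t 10.05 p [0.5319 0.0642 0.1239] xang 0.3065 zax [ 0.001  0.    -1.   ] F [2.8 2.4 8.4] M [ 0.64 -0.94 -0.25] w 0.161 q7 0.01
shift/0.3 [-0.0036  0.0014  0.0032] spin/pi 0.0014
```

Emit:
drive_tool(
  rows=[
    [[0,0,0,0,120],[0,0,0,0,120],[0,0,0,0,120],[0,0,0,0,120],[0,0,-0.02,0,120],[0,0,-0.08,0,120],[0,0,-0.2,0,120],[0,0,-0.4,0,120],[-0.05,0.2,-0.4,0,120],[-0.1,0.4,-0.4,0,120],[-0.15,0.6,-0.4,0,120],[-0.2,0.8,-0.4,0,120],[-0.2,0.95,-0.4,0,120],[-0.2,0.95,-0.4,0,120],[-0.2,0.95,-0.4,0,120]],
  ],
)

```text
time: 11.92
position: [0.5605, -0.2251, 0.2441]
tool_rot: [-3.104, -0.481, -0.002]
ft_force: [-1.0, 0.5, 0.6]
grip_width: 0.531
```

```bash
python3 go.py .531 .0635 .25 0.302;python3 - <<'E'
from h import *
from bench import ctrl
d={n:ctrl.get_image(n) for n in("top","side")}
pickle.dump(d,open("im4.pkl","wb"))
cv2.imwrite("pics/s4.png",cv2.convertScaleAbs(cv2.resize(d["side"]["img"][180:300,240:400],None,fx=4,fy=4,interpolation=cv2.INTER_CUBIC),alpha=1.9))
cv2.imwrite("pics/t4.png",cv2.convertScaleAbs(cv2.resize(d["top"]["img"][150:330,200:440],None,fx=3,fy=3,interpolation=cv2.INTER_CUBIC),alpha=1.9))
E
```

```text
t 11.925 p [ 0.5605 -0.2251  0.2441] xang 0.3074 zax [ 0.001  0.001 -1.   ] F [-1.   0.5  0.6] M [ 0.03 -0.17 -0.05] w 0.531 q7 0.55
shift/0.3 [ 0.1974 -0.9467 -0.0191] spin/pi 0.0017
```

View pics/s4.png

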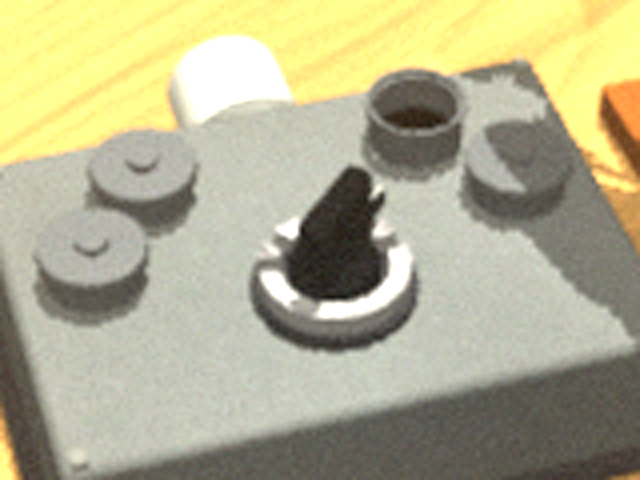

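View pics/t4.png

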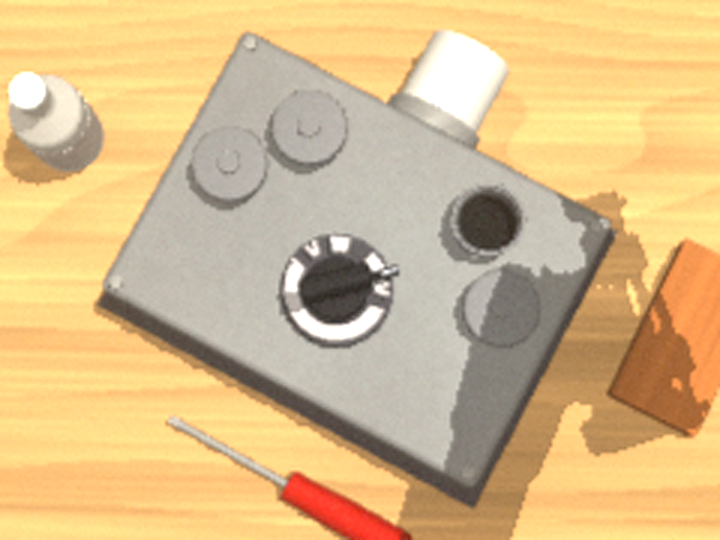

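```bash
python3 - <<'E'
from h import *
d=pickle.load(open("im4.pkl","rb"));T,S=d["top"],d["side"]
z=lambda p:(np.array(p)+.5)/3+[200,150]-.5
s=lambda p:(np.array(p)+.5)/4+[240,180]-.5
A=np.array([.531,.0635]);n=plane(T,z((397,269)),.105);v=n[:2]-A
th=np.arctan2(v[1],v[0]);aim=A+.115*np.array([np.cos(th),np.sin(th)])
print(n,th,"dial",th+.469,"dist",np.linalg.norm(aim-[.579,-.0397]))
print("wing end",tri(T,z((373,275)),S,s((356,171))), "nose tri",tri(T,z((397,269)),S,s((381,196))))
E
```

```text
[0.5446061  0.02168804 0.105     ] -1.2561921683203 dial -0.7871921683202999 dist 0.01385674814134504
wing end (array([0.53769683, 0.0398195 , 0.14075238]), np.float64(0.00558665572127486)) nose tri (array([0.54365194, 0.02145239, 0.10941874]), np.float64(0.0009443127271332332))
```

```bash
python3 -c "
from bench import ctrl
print(ctrl.get_state()['qd'].round(4)); print(ctrl.close_job())"
```

```text
[-0.0057 -0.0017  0.0011  0.0048  0.0044 -0.0045  0.0008]
the job is handed in; nothing more can be done
None
```

I pulled the selector knob up about 17 mm and turned it to the open port at bearing -0.66 rad. I then lowered it gently into that port's notch, pressed it home, let go and backed the arm away. The job was handed in at about 12 s and gave no verdict.

**Last checks:**
- **Home:** the grip ended at 0.1239 m, against 0.1240 m when the knob was first gripped in its parked position. The upward force rose from about 4 N to 8 N at the bottom. That was the highest reading I took while pushing down, well under 30 N.
- **Pointing:** the top view puts the dial at about -0.79 rad. That leaves the point 115 mm out on the pointer line about 14 mm from the open port's axis, within the 30 mm limit.
- **Clear of the scene:** the gripper is open and about 0.29 m from the selector axis, with forces near zero. The bottle, offcut and screwdriver look unmoved in the last pictures, but I did not measure them.

**Less certain:** my two-view check of the wing's top height gave 0.141 m, against 0.140 m expected. Its two sight lines missed each other by 5.6 mm, so it is only weak support. The two-view heights of the ring, the box's screws and the nose came out about 3 to 4 mm high.

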